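# Pin and hold the hinged drill jig

### The arm

A 6-joint arm with a two-finger parallel gripper is mounted at the origin on the work surface; the furniture and walls round the work are solid. World frame = base frame: x ahead of the robot, y to its left, z up, the work surface at z = 0. Lengths are in mm, angles in rad, forces in N, time in s.
With the tool pointing down it reaches from about 300 to 775 mm from the base axis. Payload 14.6 kg.
Tool frame: the origin (TCP) lies between the finger pads, 19 mm behind the fingertips; this is the grasp point; z points along the fingers, y is the line along which they close (so a half turn about z gives the same grasp; the last joint's range is limited). The gripper opens to 94 mm and grips with 3 to 60 N. Pads are 16 mm wide; open, the fingers measure 119 mm over their backs; the gripper's body (75 mm by 177 mm) begins 78 mm behind the grasp point.
Start: joints at [1.139, 0.3, 1.521, -0, 1.321, -0.067], TCP at [196.216, 513.798, 224.246] pointing down, gripper open.
Joint ranges: [-3.03, 3.03], [-0.79, 2.21], [0.23, 2.52], [-1.04, 4.18], [0, 3.07], [-2.55, 2.55]. Speed limits (rad/s): [2.22, 2.22, 2.57, 3.14, 3.14, 3.14].

### API

Orientations are given as [roll, pitch, yaw] about the fixed x, y, z axes, in that order (R = Rz(yaw) Ry(pitch) Rx(roll)).
In Python, from cell import manip gives the robot as it stands. The module is installed in compiled form; this text tells all that it offers.
- The arm moves only by the shell command python3 -m creep 'ROWS' [FORCE]. ROWS is JSON, a list of rows, each a list of 3 entries, a list of its own where there are three numbers: the opening, from -1 (shut) to 1 (fully open), then the shift along the tool's x, y, z in cm, then the turn about the tool's z in units of 5 degrees (1.0 is 5 degrees). In form: [[grip, [tx, ty, tz], roll], ...]. A call has 1 to 12 rows; each row is the pose to reach, as a shift and turn from the pose commanded when the call began, along the tool's axes at that moment; what a row does not reach only later rows make up. A row lasts 1/10 s, in which the tool goes at most 50 mm and 8.59 degrees, less where a joint would pass 70% of its speed; a pose out of reach is approached as far as the arm can. A call with a gripper value outside its range is refused whole. The fingers move at their own pace and stop on an object; FORCE is the grip in N (left out, the last holds). Time passes only in rows, so rows that repeat a pose let the fingers close. It gives the time, the measured TCP pose, the force, the opening and the grip force at its end, in the units of the state.
- manip.read_state(): the state, without advancing time (a new reading comes with each control period).
- manip.camera(name): name is "scene" or "side" or "wrist"; returns the picture (400x640x3 uint8, red, green, blue); there is no depth.
- manip.camera_params(name): a dict with "fovy" (degrees; the focal length in pixels is half the picture's height over the tangent of half this angle, whatever the lens; pixels are square), "cx", "cy" (the principal point, pixels), "origin" and "attitude" of the camera in the world. Camera axes: x right, y down, z forward; pixel columns grow to the right and rows downward; lengths in mm; the calibration is good to about 2 mm. The wrist camera is an equidistant fisheye: a pixel r from the principal point sees the ray r / f radians off the axis. A picture is of the moment at which its call begins: read the wrist's pose just before it. camera_params takes no time and is no camera call; for the wrist camera it gives the pose at the moment of the call.
- manip.sign_off(): hands the job in; it is judged then, once.
The state is a dict: "clock": time; "joints": joint angles; "qd": joint speeds; "effort": joint torques, N m; "eef_pos": TCP position; "eef_rot": TCP orientation; "wrist_force": force on the tool from outside, world axes, zero at the start; "moment": the same for the moment, N m; "finger_gap": finger opening in mm; "finger_force": force on a finger pad.
Only numpy, scipy, OpenCV 4.12 (cv2) and the standard library are available. Lean on these libraries where they do the work, as an engineer would, in place of code of your own. Each camera call takes 0.05 s, during which the arm holds its last target. There are 200 camera calls.

### The job

A piece of pipe lies in the nest of the hinged drill jig on the bench, ready to be drilled. Swing the jig's open leaf down over the pipe, then take the longer of the two steel locating pins out of the wooden block and push it down through the hole near the leaf's free edge into the hole of the base, until its collar sits on the leaf and the leaf is fully shut. The leaf is sprung and lifts as soon as nobody presses it, so finish still holding the pin and pressing the leaf shut with it, without letting go; the pipe stays in its nest and the shorter pin in its block.

Things in the scene. Friction and masses are not known exactly. Their poses are not given: they have to be found in the camera images.
- jig: Fixed base of the drill jig: dark plate 160 x 130 x 12 mm; along its x: steel post 40 x 60 mm, top at z 54 mm, with the locating hole; V nest holding the pipe along y (axis at x +5, pipe top at z 47 mm); hinge lugs (hinge axis along y at x +62, z 60 mm). Origin on the bench under its middle; x runs from post to hinge, away from the robot (yaw within 0.3 rad), z up
- jig_bore (a point): Centre of the mouth of the locating hole in the base's post: round, vertical, 13.5 mm in diameter, 42 mm deep, mouth at z = 54 mm (jig frame x = -55 mm, y = 0)
- leaf (a joint): Leaf angle, rad: 0 = fully shut on the post; grows as the free edge swings up and away to the stop at 1.95. Starts at 1.35 to 1.85; stays where left above about 1.2, lower it sinks by its weight at about 1 rad/s. A spring pad under it meets the pipe: unpressed it rests at about 0.12 (hole about 14 mm above home); pressing it fully shut takes about 6 to 8 N at the hole
- leaf_hinge (a point): Middle of the hinge axis, 60 mm above the bench; the axis runs along the jig's y; does not move
- leaf_edge (a point): Middle of the leaf's free edge, mid-thickness, 137 mm from the hinge axis. The leaf is an aluminium plate, 80 mm wide (y), 12 mm thick, from 12 to 137 mm from the hinge; on its upper face (the far one when open), 57 mm from the hinge, stand a drill bush 5 mm high and two spring pots 13 mm high with studs up to 27 mm high
- leaf_hole (a point): Centre of the locating hole in the leaf, on the leaf's upper face, 117 mm from the hinge axis: round, 14 mm in diameter, right through the 12 mm leaf; over jig_bore when the leaf is shut, upper face then 66 mm above the bench
- pin_block: Fixed hardwood block 50 x 130 x 50 mm (x, y, z) with three upright blind holes 13.5 mm in diameter and 30 mm deep in a row along its y axis (y = -42, 0, +42 mm); the pins stand in the two outer holes, either way round. Origin on the bench under its middle, z up
- pin_long: Longer locating pin, steel, 0.13 kg, 90 mm: shank 12 mm thick, 50 mm long with a 10 mm tapered nose (4 mm at its end); collar 26 mm wide, 5 mm thick; dark grooved grip 22 mm thick, 35 mm long. Origin at the nose's end, z along the pin to the grip. In the block it leans up to 2 degrees, nose 20 mm above the bench, collar 20 mm above the block. Fully home in the jig: nose 16 mm above the bench
- pin_long_grip (a point): On the axis of the longer pin, 76 mm above its nose (26 mm above the collar's underside): a good height for the TCP to grip it from above
- pin_short: Shorter locating pin, too short for this jig: same collar and grip, shank only 24 mm, so its collar rests on the block and it stands 20 mm lower than the longer one. Origin at the nose's end, z up
- pipe_stub: The workpiece: piece of rusty steel pipe 27 mm in diameter and 70 mm long, loose in the V nest, along the jig's y axis. Origin in the middle of its underside (jig frame x = +5 mm, y = 0, z = 20 mm)
There are look-alikes about, which are no part of the job. What is shaped like the pipe_stub but orange is not meant.

How it is judged:
By the outcome, as a careful person would: the job done as asked, in the order asked, and still so for the second after the job is handed in, while the arm keeps its last pose, push and grip.
It also fails if it takes over 51 s, if anything falls off the work surface, if the arm or the gripper's body presses on something with over 40 N, if the wrist force passes 120 N, or if a joint passes its speed limit or range.

## Working session

There is one attempt and no reset: what is moved stays moved. The work goes in short steps, Python scripts to look and compute and a shell command to move; the robot and the scene stay as the last step left them, time stands still between calls to the robot, and variables do not carry over. Pictures are saved under pics/ and viewed, at most 10 in all, crops included, and the job is handed in when it is done.

```bash
mkdir -p pics
python3 - <<'E'
from cell import manip
import cv2,json
print(manip.read_state())
for n in ("scene","side","wrist"):
    p=manip.camera_params(n); print(n,p)
    cv2.imwrite(f"pics/{n}0.png",manip.camera(n)[:,:,::-1])
E
```

```text
{'clock': 0.0, 'joints': array([ 1.13943447e+00,  3.00509318e-01,  1.52156509e+00, -1.81068852e-05,
        1.32071156e+00, -6.65806230e-02]), 'qd': array([ 0.00057415, -0.00106467, -0.00054996, -0.00038945, -0.00115805,
       -0.00092865]), 'effort': array([ 7.07336476e-04, -5.31819892e+01, -3.52721286e+01,  7.08791683e-02,
        2.44335568e-02, -1.56027289e-05]), 'eef_pos': array([196.10685866, 513.59540808, 223.67212034]), 'eef_rot': array([-3.14040081e+00, -6.18940257e-05,  2.77681588e+00]), 'wrist_force': array([ 0.0170041 , -0.30440701,  0.3831871 ]), 'moment': array([-0.06006035,  0.03720501, -0.0001428 ]), 'finger_force': 0.0, 'finger_gap': 94.05714583545932}
scene {'fovy': 42.8572058101262, 'cx': 309.84455203820283, 'cy': 192.1584202917005, 'origin': array([-173.02934793, -651.17619113,  680.3383275 ]), 'attitude': array([-2.18826209,  0.00467444, -0.91610286])}
side {'fovy': 48.2313693410285, 'cx': 316.133387517379, 'cy': 196.28881213937026, 'origin': array([471.96275231, 895.0553869 , 442.37185165]), 'attitude': array([-1.89342669, -0.00515818, -3.10622389])}
wrist {'fovy': 65.70646984690485, 'cx': 321.63099446951827, 'cy': 209.19553071954542, 'origin': array([128.85046386, 539.27939413, 384.39355366]), 'attitude': array([2.89193140e+00, 1.92954827e-03, 1.20633310e+00])}
```

View pics/scene0.png

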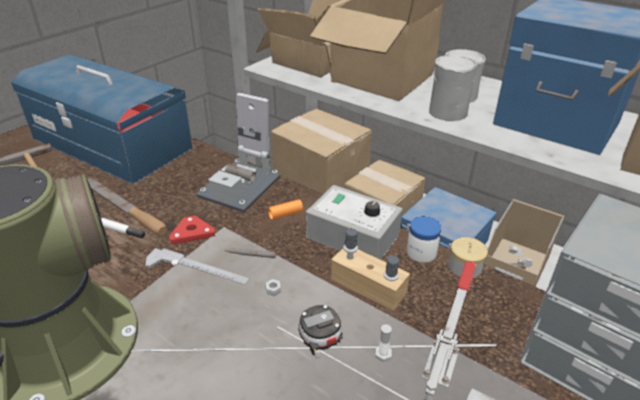

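View pics/side0.png

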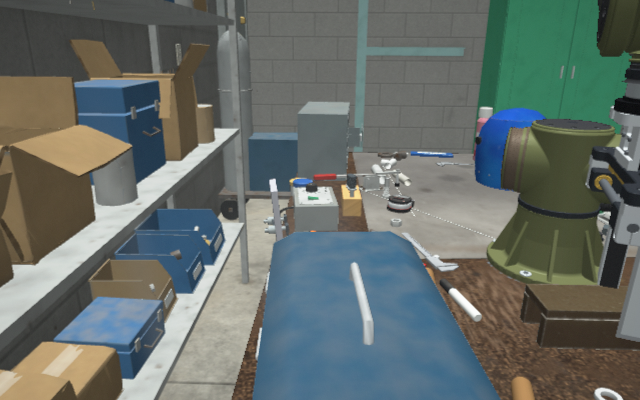

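The scene view shows the jig at about (240,180), its open leaf at (252,125) and the pin block at (370,275) with pins at (350,243) and (392,268). A metal tube-like object stands at (385,343), and the orange decoy lies at (285,210). The side view is mostly blocked by the toolbox. Next I'll enlarge the jig and block.

Run:
```python
import cv2,numpy as np
im=cv2.imread("pics/scene0.png")
a=cv2.resize(im[85:215,190:290],None,fx=4,fy=4,interpolation=cv2.INTER_CUBIC)
b=cv2.resize(im[220:320,320:420],None,fx=4,fy=4,interpolation=cv2.INTER_CUBIC)
c=np.zeros((520,800,3),np.uint8); c[:520,:400]=a; c[:400,400:]=b
cv2.imwrite("pics/crop1.png",c)
```

```text
(no output)
```

View pics/crop1.png

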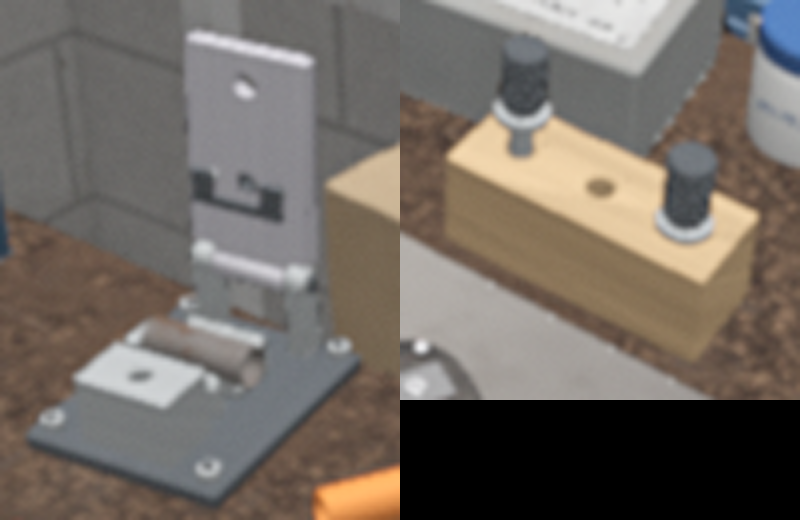

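View pics/wrist0.png

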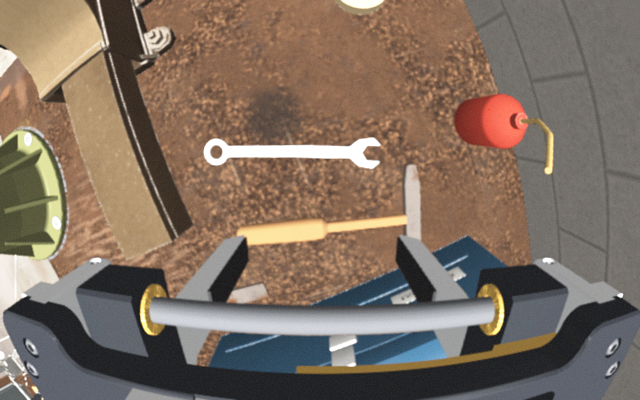

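The two pins are at scene (350,243) and (392,268). The left one has its collar clear of the block with the bare shank showing, so it is the longer pin. The right one's collar sits on the block, so it is the shorter. The crop also shows the rusty pipe in the nest, the bore at scene (225,179) and the leaf hole at (251,107).

```bash
cat > h.py <<'E'
import numpy as np
from scipy.spatial.transform import Rotation as R
from scipy.optimize import least_squares
H,W=400,640
def proj(p,P,fish=False):
    c=(np.atleast_2d(P)-p["origin"])@R.from_euler('xyz',p["attitude"]).as_matrix()
    f=H/2/np.tan(np.radians(p["fovy"])/2)
    if fish:
        r=np.hypot(c[:,0],c[:,1]); k=f*np.arctan2(r,c[:,2])/r
        return np.c_[p["cx"]+k*c[:,0],p["cy"]+k*c[:,1]]
    return np.c_[p["cx"]+f*c[:,0]/c[:,2],p["cy"]+f*c[:,1]/c[:,2]]
def ray(p,uv,fish=False):
    f=H/2/np.tan(np.radians(p["fovy"])/2); d=(np.array(uv)-[p["cx"],p["cy"]])/f
    if fish:
        t=np.linalg.norm(d); v=np.r_[d/t*np.sin(t),np.cos(t)]
    else: v=np.r_[d,1]
    return R.from_euler('xyz',p["attitude"]).as_matrix()@v
def onz(p,uv,z,fish=False):
    v=ray(p,uv,fish); return p["origin"]+v*(z-p["origin"][2])/v[2]
def place(x,y,yaw,P): return R.from_euler('z',yaw).apply(np.atleast_2d(P))+[x,y,0]
E
python3 - <<'E'
from h import *
from cell import manip
p=manip.camera_params("scene")
a=lambda u,v:(190+u/4-.4,85+v/4-.4)
b=lambda u,v:(320+(u-400)/4-.4,220+v/4-.4)
# jig: points rel. frame (x away, y left)
J=[[-55,0,54],[-80,65,12],[-80,-65,12],[80,-65,12],[-75,30,54],[-75,-30,54],[-35,-30,54]]
U=np.array([a(140,376),a(28,436),a(215,498),a(358,360),a(75,378),a(168,407),a(205,370)])
L=lambda th,P:[[62-r*np.cos(th)+n*np.sin(th),y,60+r*np.sin(th)+n*np.cos(th)] for r,y,n in P]
LP=[(137,40,-6),(137,-40,-6),(117,0,-6)]; UL=np.array([a(187,37),a(312,66),a(245,88)])
f=lambda q:np.r_[proj(p,place(*q[:3],J+L(q[3],LP)))-np.r_[U,UL]].ravel()
s=least_squares(f,[450,200,0,1.6]); print("jig",s.x.round(3),s.fun.reshape(-1,2).round(1).tolist())
print("bore",place(*s.x[:3],[-55,0,54]),"hinge",place(*s.x[:3],[62,0,60]), "edge",place(*s.x[:3],L(s.x[3],[(137,0,0)])))
B=[[-25,65,50],[-25,-65,50],[25,-65,50],[-25,65,0],[-25,-65,0],[0,0,50],[0,42,92],[0,-42,72]]
B=[[-25,65,50],[-25,-65,50],[25,-65,50],[0,0,50],[-25,-65,0]]
UB=np.array([b(447,157),b(703,282),b(757,215),b(600,187),b(692,358)])
g=lambda q:(proj(p,place(*q,B))-UB).ravel()
for y0 in (0,):
  t=least_squares(g,[450,-150,y0]); print("blk",t.x.round(3),t.fun.reshape(-1,2).round(1).tolist())
print("long pin top",onz(p,b(526,47),110),"collar",onz(p,b(522,107),72.5),"pred",place(*t.x,[0,42,0]))
st=manip.read_state(); print(R.from_euler('xyz',st["eef_rot"]).as_matrix().round(3))
E
```

```text
jig [5.04515e+02 7.83200e+01 1.75000e-01 1.69400e+00] [[-0.3, 0.5], [-0.4, -0.9], [0.9, -0.5], [2.2, -2.0], [-0.5, 1.1], [-1.2, 0.9], [-0.1, 1.0], [-0.0, 0.0], [-0.9, -0.2], [0.5, -0.7]]
bore [[450.3518654   68.75989546  54.        ]] hinge [[565.57083697  89.09677306  60.        ]] edge [[582.13155824  92.01984516 195.96395905]]
blk [ 4.14356e+02 -3.29984e+02  2.40000e-02] [[-0.1, 0.0], [-0.0, -0.2], [0.2, -0.5], [-0.1, -0.6], [0.0, 1.1]]
long pin top [ 412.28814912 -289.16635049  110.        ] collar [ 414.81375415 -287.22962971   72.5       ] pred [[ 413.34131291 -287.9964201     0.        ]]
[[-0.934  0.357 -0.   ]
 [ 0.357  0.934 -0.001]
 [ 0.    -0.001 -1.   ]]
```

Run:
```python
from h import *
from cell import manip
p=manip.camera_params("scene"); q=manip.camera_params("side")
n1=np.cross(ray(p,(250,75)),ray(p,(545,182))); n2=np.cross(ray(q,(238,133)),ray(q,(10,335)))
d=np.cross(n1,n2); d/=np.linalg.norm(d)
A=np.array([n1,n2,[0,1,0]])
for y in (300,100,-100): print(y,np.linalg.solve(A,[n1@p["origin"],n2@q["origin"],y]))
# alternative: wall-side post in scene, lowest visible
for uv in [(275,180),(330,190)]: print("box foot",onz(p,uv,0))
```

```text
300 [950.54366722 300.          28.6086206 ]
100 [974.64807685 100.           7.07610014]
-100 [ 998.75248647 -100.          -14.45642033]
box foot [574.5899435   31.61022507   0.        ]
box foot [620.11751397 -97.24408842   0.        ]
```

```bash
python3 -m creep '[[-1,[0,0,-5],0],[-1,[0,0,-10],0],[-1,[0,0,-13],-1.5],[-1,[-5,-2,-13],-3],[-1,[-10,-4,-13],-4.5],[-1,[-15,-6,-13],-6.2],[-1,[-20,-8,-13],-6.2],[-1,[-24,-10,-13],-6.2],[-1,[-28,-12,-13],-6.2]]' 20
```

```text
clock: 1.05
eef_pos: [408.4, 308.4, 354.1]
eef_rot: [-3.141, -0.0, -2.965]
wrist_force: [0.4, 0.8, 0.2]
finger_gap: 25.0
finger_force: 0.0
```

```bash
python3 -m creep '[[-1,[-3,-4,0],0],[-1,[-6,-8,0],0],[-1,[-9,-12,0],0],[-1,[-12,-16,0],0],[-1,[-15,-20,0],0],[-1,[-17.9,-23.6,0],0],[-1,[-17.9,-23.6,4],0],[-1,[-17.9,-23.6,8],0],[-1,[-17.9,-23.6,12],0],[-1,[-17.9,-23.6,15],0],[-1,[-17.9,-23.6,17.5],0],[-1,[-17.9,-23.6,17.5],0]]' 20
python3 - <<'E'
from cell import manip
import cv2,numpy as np
a=manip.camera("scene");b=manip.camera("wrist")
cv2.imwrite("pics/b.png",np.vstack([cv2.resize(a[40:240,150:400],(625,500)) ])[:,:,::-1])
cv2.imwrite("pics/w1.png",b[:,:,::-1])
E
```

```text
clock: 2.25
eef_pos: [623.5, 108.9, 175.5]
eef_rot: [3.141, -0.006, -2.965]
wrist_force: [-0.7, -0.1, 0.2]
finger_gap: 0.5
finger_force: 0.0
```

View pics/b.png

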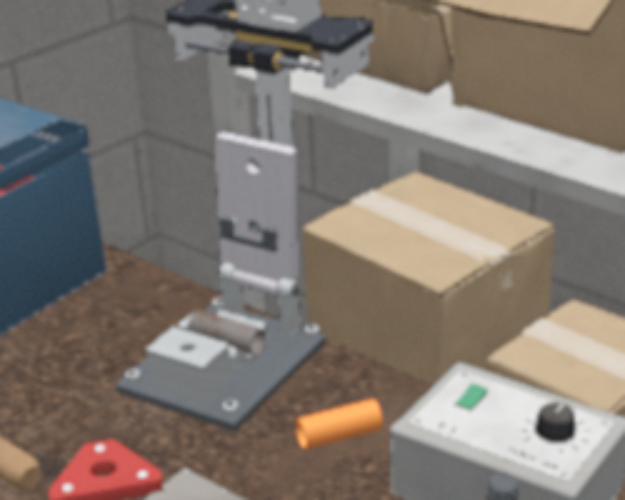

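The closed fingers are behind the leaf, centred on it. Next I'll pull the leaf toward the robot.

```bash
python3 -m creep '[[-1,[1.5,0,0],0],[-1,[3,0,0],0],[-1,[4.5,0,0],0],[-1,[6,0,0],0],[-1,[7.5,0,0],0],[-1,[9,0,0],0],[-1,[10.5,0,0],0],[-1,[12,0,0],0],[-1,[13,0,0],0],[-1,[13,0,0],0]]' 20
python3 -m creep '[[-1,[0,0,-3],0],[-1,[0,0,-7],0],[-1,[0,0,-11],0],[-1,[0,0,-15],0],[-1,[4,0,-15],0],[-1,[8,0,-15],0],[-1,[10,0,-15],0],[-1,[10,0,-15],0]]'
python3 - <<'E'
from cell import manip
import cv2,numpy as np
p=manip.camera_params("wrist");print(p)
b=manip.camera("wrist");a=manip.camera("scene")
cv2.imwrite("pics/w2.png",b[:,:,::-1]); cv2.imwrite("pics/s2.png",a[:,:,::-1])
E
```

```text
clock: 3.35
eef_pos: [496.9, 86.2, 180.7]
eef_rot: [-3.141, 0.002, -2.965]
wrist_force: [0.0, 0.1, 0.2]
finger_gap: 0.5
finger_force: 0.0
clock: 4.15
eef_pos: [397.6, 68.6, 330.8]
eef_rot: [-3.141, 0.003, -2.965]
wrist_force: [-0.1, 0.1, 0.6]
finger_gap: 0.7
finger_force: 0.0
{'fovy': 65.70646984690485, 'cx': 321.63099446951827, 'cy': 209.19553071954542, 'origin': array([326.17743715,  56.09985291, 491.18829744]), 'attitude': array([2.88956565e+00, 1.30585647e-03, 1.74730756e+00])}
```

View pics/w2.png

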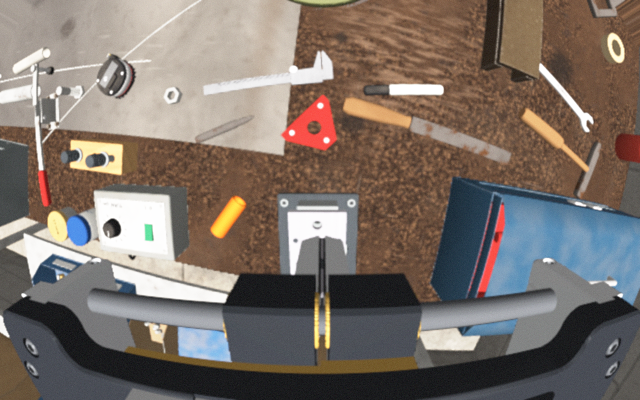

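The wrist view shows the leaf down with its hole at (317,224). The jig plate corners are visible at (283,203) and (352,203), and the block's pins at (71,156) and (96,160).

Run:
```python
import cv2,numpy as np
from h import *
im=cv2.imread("pics/w2.png")
a=cv2.resize(im[185:265,270:370],None,fx=6,fy=6,interpolation=cv2.INTER_CUBIC)[:, :400+200]
c=np.zeros((560,600,3),np.uint8); c[:480,:600]=a
cv2.imwrite("pics/crop2.png",a)
p=dict(fovy=65.70646984690485,cx=321.631,cy=209.1955,origin=np.array([326.17743715,56.09985291,491.18829744]),attitude=np.array([2.88956565,1.30585647e-03,1.74730756]))
print("hole",onz(p,(317,223.5),80,True))
print("pins",onz(p,(96,160),105,True),onz(p,(70,156),85,True))
print("pred hole",place(504.5,78.3,.175,[-53.5,0,80]),proj(p,place(504.5,78.3,.175,[[-53.5,0,80],[-80,65,12],[-80,-65,12]]),True))
```

```text
hole [451.83260077  71.43504596  80.        ]
pins [ 408.48835617 -278.01516423  105.        ] [ 412.67532704 -360.66858575   85.        ]
pred hole [[451.81713017  68.98521464  80.        ]] [[315.26377287 223.19182243]
 [357.11337107 194.65172203]
 [275.32213642 194.55427227]]
```

View pics/crop2.png

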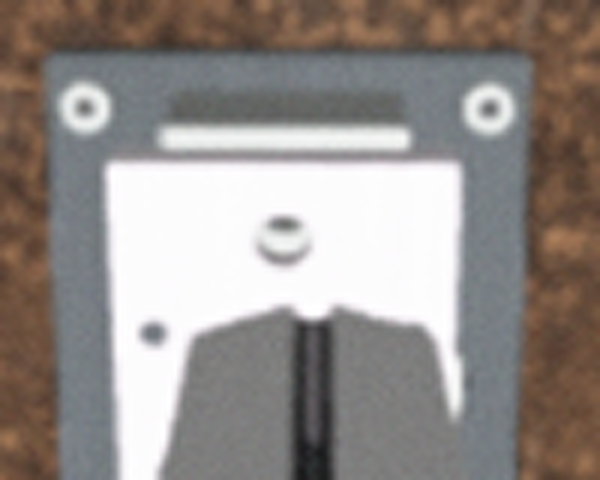

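```bash
python3 -m creep '[[0.2,[0.6,-4.5,0],1.5],[0.2,[1.2,-9,0],3],[0.2,[1.8,-13.5,0],4.5],[0.2,[2.4,-18,0],6],[0.2,[3,-22.5,0],6],[0.2,[3.6,-27,0],6],[0.2,[4.2,-31.5,2],6],[0.2,[4.8,-35.4,5],6],[0.2,[4.8,-35.4,9],6],[0.2,[4.8,-35.4,13],6],[0.2,[4.8,-35.4,13],6],[0.2,[4.8,-35.4,13],6]]' 20
python3 - <<'E'
from cell import manip
import cv2,numpy as np
from h import *
print(manip.read_state()["eef_pos"])
p=manip.camera_params("wrist")
b=manip.camera("wrist")
for z,q in ((110,[413,-288.5]),(110,[413,-288.5])): print(proj(p,[q[0],q[1],z],True), p)
cv2.imwrite("pics/w3.png",b[:,:,::-1])
u=proj(p,[413,-288.5,110],True)[0].astype(int);print(u)
E
```

```text
clock: 5.45
eef_pos: [414.1, -288.6, 200.1]
eef_rot: [3.141, -0.0, 2.794]
wrist_force: [-0.3, -0.1, 0.7]
finger_gap: 56.4
finger_force: 0.0
[ 414.06156191 -288.60660595  200.05798221]
[[321.77988699 217.35908702]] {'fovy': 65.70646984690485, 'cx': 321.63099446951827, 'cy': 209.19553071954542, 'origin': array([ 346.30615554, -264.31229852,  360.72136053]), 'attitude': array([2.89219917e+00, 8.12602658e-04, 1.22398742e+00])}
[[321.77988699 217.35908702]] {'fovy': 65.70646984690485, 'cx': 321.63099446951827, 'cy': 209.19553071954542, 'origin': array([ 346.30615554, -264.31229852,  360.72136053]), 'attitude': array([2.89219917e+00, 8.12602658e-04, 1.22398742e+00])}
[321 217]
```

View pics/w3.png

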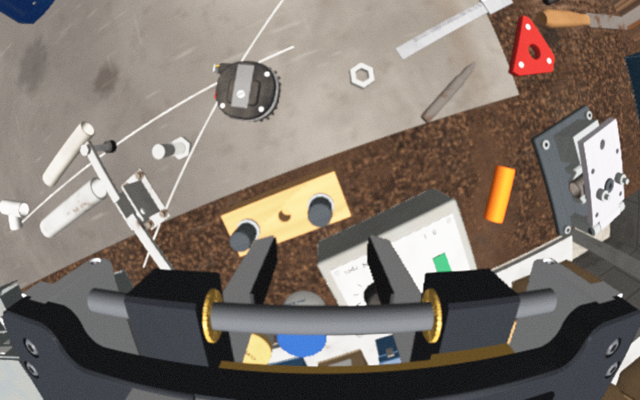

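Run:
```python
import cv2
im=cv2.imread("pics/w3.png")
cv2.imwrite("pics/crop3.png",cv2.resize(im[165:255,215:355],None,fx=5.5,fy=5.5,interpolation=cv2.INTER_CUBIC))
```

```text
(no output)
```

View pics/crop3.png

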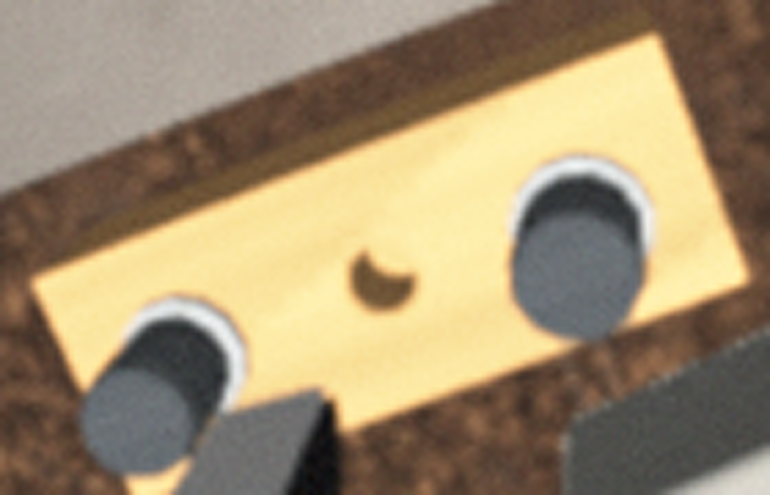

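Run:
```python
from cell import manip
from h import *
p=manip.camera_params("wrist"); s=manip.read_state()
t=onz(p,(319.5,214.6),110,True);c=onz(p,(320.6,204.6),73,True);print(t,c)
g=(t+c)/2*.6+np.array([413,-288.5,0])*.4; g[2]=96
print(g,R.from_euler('xyz',s["eef_rot"]).inv().apply(g-s["eef_pos"]))
```

```text
[ 410.83278255 -289.88760925  110.        ] [ 411.33160816 -289.2718656    73.        ]
[ 411.84931721 -289.14784245   96.        ] [  2.41625069  -1.13417487 105.09415224]
```

```bash
python3 -m creep '[[0.2,[0.2,-0.1,3],0],[0.2,[0.2,-0.1,6],0],[0.2,[0.2,-0.1,9],0],[0.2,[0.2,-0.1,10.4],0],[0.2,[0.2,-0.1,10.4],0],[-1,[0.2,-0.1,10.4],0],[-1,[0.2,-0.1,10.4],0],[-1,[0.2,-0.1,10.4],0],[-1,[0.2,-0.1,10.4],0],[-1,[0.2,-0.1,10.4],0]]' 45
```

```text
clock: 6.5
eef_pos: [411.2, -288.6, 95.7]
eef_rot: [-3.141, 0.001, 2.794]
wrist_force: [-0.9, -1.5, 2.1]
finger_gap: 21.1
finger_force: 45.0
```

```bash
python3 -m creep '[[-1,[0,0,-1.5],0],[-1,[0,0,-3.5],0],[-1,[0,0,-7],0],[-1,[0,0,-11],0],[-1,[0,0,-14],0],[-1,[0.8,3.5,-14],-1.5],[-1,[1.8,7.5,-14],-3],[-1,[2.8,11.5,-14],-4.5],[-1,[3.8,15.5,-14],-6],[-1,[4.7,19.5,-14],-6],[-1,[5.7,23.5,-14],-6],[-1,[6.7,27.5,-14],-6]]' 45
```

```text
clock: 7.7
eef_pos: [441.5, -5.4, 235.4]
eef_rot: [-3.142, 0.0, -2.965]
wrist_force: [1.7, -0.2, -1.1]
finger_gap: 21.1
finger_force: 45.0
```

```bash
python3 -m creep '[[-1,[0,0,0],0],[-1,[0,0,0],0],[-1,[0,0,0],0]]' 45
python3 - <<'E'
from cell import manip
from h import *
s=manip.read_state(); print(s["eef_pos"],s["eef_rot"])
print(R.from_euler('xyz',s["eef_rot"]).inv().apply(np.array([452,70.5,200])-s["eef_pos"]))
E
```

```text
clock: 8.0
eef_pos: [441.6, -7.8, 235.2]
eef_rot: [-3.141, -0.0, -2.966]
wrist_force: [0.4, -0.4, -1.2]
finger_gap: 21.4
finger_force: 45.0
[441.63055616  -7.83110557 235.2024792 ] [-3.14146500e+00 -2.36650180e-04 -2.96598554e+00]
[-23.90320867  75.31931313  35.18720922]
```

```bash
python3 -m creep '[[-1,[-1,3,1.5],0],[-1,[-2,6,3],0],[-1,[-2.4,7.5,4.5],0],[-1,[-2.4,7.5,4.5],0],[-1,[-2.4,7.5,4.5],0],[-1,[-2.4,7.5,4.5],0]]' 45
python3 - <<'E'
from cell import manip
from h import *
import cv2
s=manip.read_state(); print(s["eef_pos"],s["eef_rot"])
p=manip.camera_params("wrist"); b=manip.camera("wrist")
q=manip.camera_params("scene"); a=manip.camera("scene")
e=s["eef_pos"]
for n,P in (("hole",[452,70.5,80]),("nose",e-[0,0,76]),("collar",e-[0,0,26])):
  print(n,proj(p,P,True),proj(q,P))
cv2.imwrite("pics/w4.png",b[:,:,::-1]);cv2.imwrite("pics/s4.png",a[:,:,::-1])
b=b[:,:,::-1];a=a[:,:,::-1]
c=np.zeros((500,800,3),np.uint8)
c[:,:400]=cv2.resize(b[170:270,280:360],(400,500),interpolation=cv2.INTER_CUBIC)
c[:,400:]=cv2.resize(a[100:200,190:270],(400,500),interpolation=cv2.INTER_CUBIC)
cv2.imwrite("pics/crop4.png",c)
E
```

```text
clock: 8.6
eef_pos: [452.6, 69.8, 191.0]
eef_rot: [-3.141, 0.001, -2.967]
wrist_force: [0.6, -0.9, -0.6]
finger_gap: 21.5
finger_force: 45.0
[452.56699429  69.76721696 191.0395609 ] [-3.14129373e+00  1.09190596e-03 -2.96684719e+00]
hole [[322.65150117 211.71617788]] [[223.09866193 168.63751035]]
nose [[321.70656493 223.45055404]] [[221.84119898 154.84508499]]
collar [[321.62499576 246.06965033]] [[219.32882066 134.25473753]]
```

View pics/crop4.png

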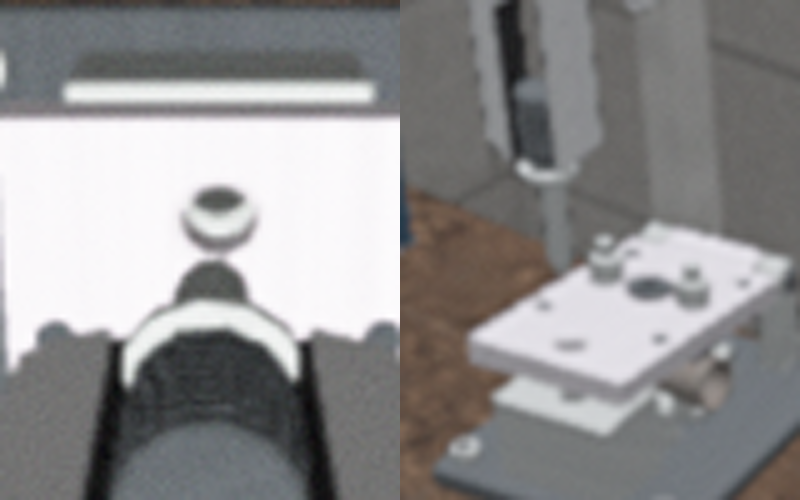

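The pin hangs straight in the grip and its nose is about 1 mm from the leaf hole's axis. I'll correct that by (0.1, 0.1) cm and descend in stages, checking force.

```bash
python3 -m creep '[[-1,[0.1,0.1,1],0],[-1,[0.1,0.1,2],0],[-1,[0.1,0.1,3],0],[-1,[0.1,0.1,3.5],0],[-1,[0.1,0.1,4],0],[-1,[0.1,0.1,4.5],0],[-1,[0.1,0.1,5],0],[-1,[0.1,0.1,5.5],0],[-1,[0.1,0.1,5.5],0]]' 45
```

```text
clock: 9.6
eef_pos: [451.4, 71.7, 134.9]
eef_rot: [-3.141, 0.001, -2.965]
wrist_force: [5.5, -1.0, -1.7]
finger_gap: 21.2
finger_force: 45.0
```

```bash
python3 -m creep '[[-1,[-0.06,-0.05,0],0],[-1,[-0.06,-0.05,0.4],0],[-1,[-0.06,-0.05,0.8],0],[-1,[-0.06,-0.05,1.2],0],[-1,[-0.06,-0.05,1.2],0]]' 45
```

```text
clock: 10.1
eef_pos: [451.8, 71.4, 122.7]
eef_rot: [-3.142, -0.0, -2.965]
wrist_force: [4.8, 0.4, -0.7]
finger_gap: 21.7
finger_force: 45.0
```

```bash
python3 -m creep '[[-1,[-0.03,0,0.4],0],[-1,[-0.03,0,0.8],0],[-1,[-0.03,0,1.2],0],[-1,[-0.03,0,1.5],0],[-1,[-0.03,0,1.5],0]]' 45
```

```text
clock: 10.6
eef_pos: [452.0, 71.4, 107.8]
eef_rot: [3.142, -0.0, -2.965]
wrist_force: [6.0, 0.1, -0.1]
finger_gap: 21.5
finger_force: 45.0
```

Still only about 6 N sideways. I'll press on to shut the leaf.

```bash
python3 -m creep '[[-1,[0,0,0.3],0],[-1,[0,0,0.6],0],[-1,[0,0,0.9],0],[-1,[0,0,1.2],0],[-1,[0,0,1.4],0],[-1,[0,0,1.4],0]]' 45
```

```text
clock: 11.2
eef_pos: [451.7, 71.4, 94.0]
eef_rot: [3.142, -0.001, -2.965]
wrist_force: [1.5, -0.5, 4.9]
finger_gap: 21.2
finger_force: 45.0
```

```bash
python3 -m creep '[[-1,[0,0,0.1],0],[-1,[0,0,0.2],0],[-1,[0,0,0.25],0],[-1,[0,0,0.25],0],[-1,[0,0,0.25],0]]' 45
```

```text
clock: 11.7
eef_pos: [451.8, 71.4, 91.9]
eef_rot: [-3.142, -0.001, -2.965]
wrist_force: [-0.5, -0.5, 8.5]
finger_gap: 21.2
finger_force: 45.0
```

```bash
python3 -m creep '[[-1,[0,0,0.05],0],[-1,[0,0,0.1],0],[-1,[0,0,0.1],0],[-1,[0,0,0.1],0]]' 45
```

```text
clock: 12.1
eef_pos: [452.0, 71.4, 91.7]
eef_rot: [-3.141, -0.0, -2.965]
wrist_force: [-4.7, -0.4, 20.9]
finger_gap: 21.7
finger_force: 45.0
```

```bash
python3 -m creep '[[-1,[0,0,0],0],[-1,[0,0,0],0],[-1,[0,0,0],0],[-1,[0,0,0],0],[-1,[0,0,0],0]]' 45 && python3 -c "
from cell import manip
print(manip.sign_off())"
```

```text
clock: 12.6
eef_pos: [452.0, 71.4, 91.7]
eef_rot: [-3.141, 0.0, -2.965]
wrist_force: [-5.3, -1.1, 20.4]
finger_gap: 21.2
finger_force: 45.0
the job is handed in; nothing more can be done
None
```

I swung the leaf down and pushed the longer pin through it into the base, then handed the job in at 12.6 s with the arm still gripping the pin and pressing at about 20 N; that the leaf is fully shut rests on the grip height (91.7 mm against 92 mm expected) and a sharp rise in force there, not a final picture.

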